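# Hold the hand microscope on a tea bowl's seal

### The arm

A 6-joint arm with a two-finger parallel gripper is mounted at the origin on the work surface. World frame = base frame: x ahead of the robot, y to its left, z up, the work surface at z = 0. Lengths are in mm, angles in degrees, forces in N, time in s.
With the tool pointing down it reaches from about 350 to 850 mm from the base axis. Payload 8.1 kg.
Tool frame: the origin (TCP) lies at the very end of the fingers, on their centre line; the grasp point (between the pads) lies r.tcp_to_grasp behind it (r.tcp_to_grasp is the distance from the TCP to the grasp point, in mm); z points along the fingers, y is the line along which they close (so a half turn about z gives the same grasp; the last joint's range is limited). The gripper opens to 85 mm and grips with 20 to 120 N. Pads are 22 mm wide; open, the fingers measure 114 mm over their backs; the gripper's body (76 mm by 85 mm) begins 54 mm behind the grasp point. The pads swing forward as they close: fully open they stand 13 mm farther back than shut.
Start: joints at [63.117, 7.471, 85.268, -0, 87.261, -4.893], TCP at [224.647, 556.362, 201.192] pointing down, gripper open.
Joint ranges: [-169.43, 169.43], [-51.17, 129.36], [1.28, 143.12], [-76.62, 256.62], [0, 156.53], [-152.29, 152.29]. Speed limits (degrees/s): [136.94, 136.94, 159.86, 180, 180, 180].

### API

Orientations are given as [roll, pitch, yaw] about the fixed x, y, z axes, in that order (R = Rz(yaw) Ry(pitch) Rx(roll)).
In Python, from bench import sense, viewer, order, r gives the robot as it stands.
- The arm moves only by the tool carry_out, never from a script. Its argument "increments" is one flat list of numbers, 7 for each row, row after row: the shift along the tool's x, y, z as a fraction of full scale, then the turn, a rotation vector about the tool's x, y, z as a fraction of full scale, then the opening, from -1 (shut) to 1 (fully open). A call has exactly 10 rows; each row is the pose to reach, as a shift and turn from the pose commanded when the call began, along the tool's axes at that moment, turning the shorter way round; what a row does not reach only later rows make up. Full scale, the value 1, is 400 mm for a shift and 2 pi rad for a turn. A row lasts 1/8 s, in which the tool goes at most 62.5 mm and 10.7 degrees, less where a joint would pass 70% of its speed; a pose out of reach is approached as far as the arm can. A call with a number of a shift or a turn outside -1 to 1 is refused whole. A call with a gripper value outside its range is refused whole. The fingers move at their own pace and stop on an object; "force" is the grip in N (left out, the last holds). Time passes only in rows, so rows that repeat a pose let the fingers close, or fill a call up. It gives the time, the measured TCP pose, the force, the opening and the grip force at its end, in the units of the state.
- sense(): the state, without advancing time (a new reading comes with each control period).
- viewer.snapshot(name): name is "side" or "top" or "wrist"; returns the picture (480x640x3 uint8, red, green, blue); there is no depth.
- viewer.get_calibration(name): a dict with "fx", "fy", "cx", "cy" (pixels), "R" (3x3) and "t" (3): a world point X has camera coordinates R X + t. Camera axes: x right, y down, z forward; pixel columns grow to the right and rows downward; lengths in mm; the calibration is good to about 2 mm. A picture is of the moment at which its call begins: read the wrist's pose just before it. get_calibration takes no time and is no camera call; for the wrist camera it gives the pose at the moment of the call.
- order.hand_in(): hands the job in; it is judged then, once.
The state is a dict: "time": time; "joint_pos": joint angles; "qd": joint speeds; "joint_efforts": joint torques, N m; "tool_pos": TCP position; "tcp_rot": TCP orientation; "ft_force": force on the tool from outside, world axes, zero at the start; "wrist_torque": the same for the moment, N m; "finger_gap": finger opening in mm; "grip_force": force on a finger pad.
Only numpy, scipy, OpenCV 4.12 (cv2) and the standard library are available. Lean on these libraries where they do the work, as an engineer would, in place of code of your own. Each camera call takes 0.05 s, during which the arm holds its last target. There are 200 camera calls.

### The job

Take the hand microscope out of its wooden holder and set its sprung nose on the maker's seal in the middle of the upturned tea bowl's foot: square to the foot, the whole seal inside the nose's window, and the nose pressed about half way in. Finish while still holding it there, steady and in the gripper, not put down or let go. Be gentle: do not shove the bowl or its tilting stand, and leave the torch and the other things on the desk where they are.

Things in the scene. Friction and masses are not known exactly. Their poses are not given: they have to be found in the camera images.
- scope: Hand microscope: white cylinder 34 mm wide, 140 mm long, about 120 g, standing nose down in either socket of the holder; thicker and taller than the torch. Origin: centre of the nose's mouth with the nose fully out, 10 mm above the desk at the start; z along its axis to the tail (up). Plain body from z = 24 to 128 mm; grip it from above at z = 98 mm with about 30 N, lift straight out.
- nose_tip (a point): Centre of the nose's mouth, on the sliding nose; z along the axis towards the tail. The nose is a grey tube 26 mm in outer diameter with a flat mouth whose round window is 22 mm wide; it sticks out 24 mm from the body.
- nose (a joint): How far the sprung nose is pushed into the body, m: 0 fully out, 0.008 at its stop. The spring pushes with about 2 N at the start and 4.4 N at the stop (300 N/m); half way in is 0.004, about 3.2 N.
- seal (a point): Maker's seal: round 9 mm stamp in the middle of the bowl's foot. The point lies on the flat clay floor of the foot, z is that floor's outward normal. Floor 44 mm wide, sunk 5 mm below the foot ring's top (ring 54 mm outside). 0.13 to 0.14 m above the desk; leans 5 to 25 degrees, roughly towards the robot.
- bowl: Dark glazed tea bowl, rim 124 mm, 62 mm high, upside down, foot up, with the round 152 mm plate of the tilting stand it is held on by three small rubber-tipped fingers at the rim (nothing reaches higher than the foot). Origin on the tilt axle, at the plate's centre; z towards the foot: rim at z = 4 mm, foot floor with the seal at 61 mm, foot ring's top at 66 mm.
- stand: Dark steel tilting stand fixed to the desk: round base 150 mm, two cheeks with black clamp knobs 222 mm apart outside (along its y). Origin under the middle of the base; the plate tilts about a level axle along y, 80 mm above the desk, towards the stand's -x; a stiff friction hinge that stays put under a light push.
- holder: Wooden block fixed to the desk, 80 x 170 x 50 mm (x, y, z), with two round sockets 41 mm wide and 40 mm deep at y = +45 and -45 mm. Origin at the centre of the underside. Grip across its x, so that the fingers do not reach the neighbouring socket.
- torch: Steel torch, 104 mm long, head 34 mm and barrel 24 mm in diameter, standing head down in the other socket; to be left there. Origin at the centre of its lower end.
- cup_bowl: Small dark bowl, 84 mm wide, 45 mm high, standing upright; leave alone. Origin under its centre.
- tin: Round gift tin, 90 mm wide, 68 mm high; leave alone. Origin under its centre.
- loupe: Black eye loupe, 37 mm wide, 24 mm high; leave alone. Origin under its centre.
- marker: Marker pen lying along its x, 143 mm long, 14 mm thick; leave alone. Origin under it.
- notes: Pad of notes 76 x 76 x 14 mm; leave alone. Origin under its centre.
- gift_box: Square gift box 104 x 104 x 82 mm; leave alone. Origin under its centre.
Things that resemble listed ones, but are neither listed nor needed, are in the scene too. Several things have the shape of the scope; the one meant has the colours described above.

How it is judged (in metres and radians):
On the way:
1. the microscope is in the gripper, lifted clear of its holder (z of nose_tip in the frame of holder above 0.055 m and contact force between scope and holder below 0.05 N and contact force between the fingers and scope above 2 N), for 0.2 s.
At the end, for the whole second after the job is handed in: Held in the gripper, still; nose mouth within 6 mm of the seal centre, axis within 7 degrees of square to the foot, nose pushed in 1.5 to 6.5 of its 8 mm, 1 to 7 N on the bowl, arm clear of the stand; seal within 6 mm of its start, torch within 15 mm, other things within 25 mm (distance between nose_tip and seal below 0.006 m and angle between the z axis of nose_tip and the z axis of seal, either way round below 0.12 rad and value of joint nose between 0.0015 and 0.0065 m and contact force between scope and bowl between 1 and 7 N and contact force between the fingers and scope above 2 N and contact force between scope and holder below 0.05 N and contact force between the arm and stand below 0.05 N and linear speed of scope below 0.01 m/s and distance of seal from where it was at the start of the episode below 0.006 m and distance of torch from where it was at the start of the episode below 0.015 m); the arm keeps its last pose, push and grip.
It fails at once if the bowl is struck or pressed hard (over 15 N) with the microscope or the arm (contact force between scope and bowl above 15 N or contact force between any of the arm, the fingers and stand above 15 N).
It fails at once if the bowl is pushed out of its position (seal moved over 10 mm) (distance of seal from where it was at the start of the episode above 0.01 m).
It fails at once if the torch is moved over 25 mm (distance of torch from where it was at the start of the episode above 0.025 m).
It fails at once if another thing on the desk is moved over 25 mm (distance of any of cup_bowl, tin, loupe, marker, notes, gift_box from where it was at the start of the episode above 0.025 m).
It also fails if it takes over 42 s, if anything falls off the work surface, if the arm or the gripper's body presses on something with over 40 N, if the wrist force passes 120 N, or if a joint passes its speed limit or range.

## Working session

There is one attempt and no reset: what is moved stays moved. The work goes in short steps, Python scripts to look and compute and a tool call to move; the robot and the scene stay as the last step left them, time stands still between calls to the robot, and variables do not carry over. Pictures are saved under pics/ and viewed, at most 10 in all, crops included, and the job is handed in when it is done.

Besides the shell and the picture viewer there is one more tool, called after "Emit:" by a JSON object that holds its "fn" and its "kwargs", one argument or row to a line. carry_out: Moves the arm, as the interface text tells. Its arguments: {"type":"object","properties":{"increments":{"type":"array"},"force":{"type":"number"}},"required":["increments"]}

```bash
mkdir -p pics; python3 - <<'E'
from bench import sense, viewer, order, r
import cv2
print(sense()); print(r.tcp_to_grasp)
for n in ("side","top","wrist"):
    c=viewer.get_calibration(n);print(n,c)
    im=viewer.snapshot(n);cv2.imwrite(f"pics/{n}0.png",im[:,:,::-1])
E
```

```text
{'time': 0.0, 'joint_pos': array([ 6.31186382e+01,  7.51544109e+00,  8.53315443e+01, -1.16840165e-04,
        8.72604416e+01, -4.89301637e+00]), 'qd': array([ 0.06652136,  0.00330187,  0.003257  , -0.00568222, -0.12090677,
       -0.06136271]), 'joint_efforts': array([-2.16653054e-03, -5.69399321e+01, -5.00542259e+01, -8.19689558e-04,
        1.46614504e-02, -2.57907044e-05]), 'tool_pos': array([224.35063305, 555.81234886, 200.11929862]), 'tcp_rot': array([-1.79892955e+02, -9.04675945e-03,  1.58011652e+02]), 'ft_force': array([0.24862126, 0.26363607, 0.16290798]), 'wrist_torque': array([ 0.00173456, -0.00479817, -0.00841949]), 'grip_force': 0.0, 'finger_gap': 85.45263321780358}
18.700000000000003
side {'fx': 482.84868421317015, 'fy': 482.84868421317015, 'cx': 320.91346654533857, 'cy': 239.05558876844282, 'R': array([[ 0.98020325, -0.19772109, -0.01038993],
       [-0.13246124, -0.61586626, -0.77663555],
       [ 0.14715843,  0.76263695, -0.62986449]]), 't': array([-590.2618705 ,  144.75860392, 1072.06776021])}
top {'fx': 522.5675623112081, 'fy': 522.5675623112081, 'cx': 326.00284129961307, 'cy': 243.36012835644107, 'R': array([[ 0.003285  , -0.99997436,  0.00636263],
       [-0.99244697, -0.0040404 , -0.12260783],
       [ 0.12263039, -0.0059118 , -0.9924348 ]]), 't': array([ -10.8739125 ,  582.03712328, 1281.01336022])}
wrist {'fx': 349.18116111767796, 'fy': 349.18116111767796, 'cx': 319.29574038669773, 'cy': 236.03839426369862, 'R': array([[ 0.37504826,  0.92700411, -0.00147654],
       [ 0.89526833, -0.36179443,  0.25999885],
       [ 0.2404858 , -0.09883401, -0.9656078 ]]), 't': array([-599.34825987,  -33.96423371,  378.0414826 ])}
```

View pics/top0.png

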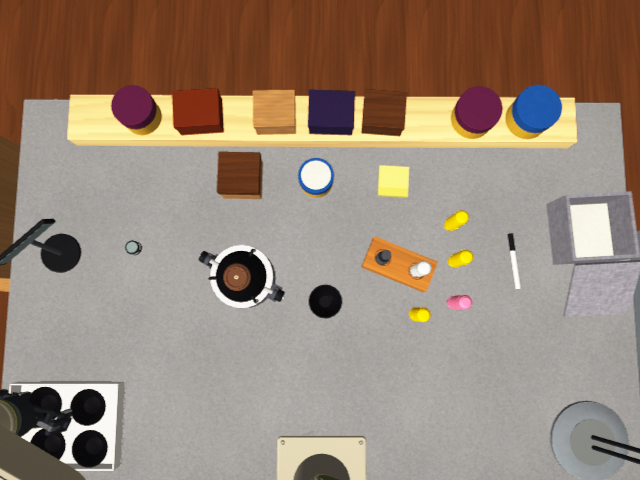

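View pics/side0.png

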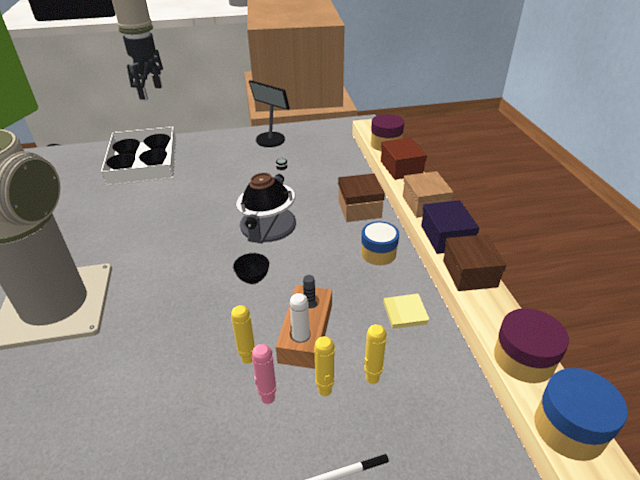

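The top view shows the holder at (400,265) with a white cylinder at (421,270) and a dark torch at (384,257). Scope-shaped candidates are white (421,270), yellow (457,221), (460,259) and (420,315), and pink (460,302). The white one in the holder fits the description. The bowl's foot is at (237,277). I'll confirm both in one enlarged crop.

```bash
python3 - <<'E'
import cv2,numpy as np
t=cv2.imread("pics/top0.png");s=cv2.imread("pics/side0.png")
def c(im,x,y,w,h,k=4):return cv2.resize(im[y:y+h,x:x+w],(400,300),interpolation=cv2.INTER_CUBIC)
out=np.vstack([np.hstack([c(t,350,225,100,75),c(s,260,270,100,75)]),np.hstack([c(t,190,240,100,75),c(s,220,165,100,75)])])
cv2.imwrite("pics/crop1.png",out)
E
```

```text
(no output)
```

View pics/crop1.png

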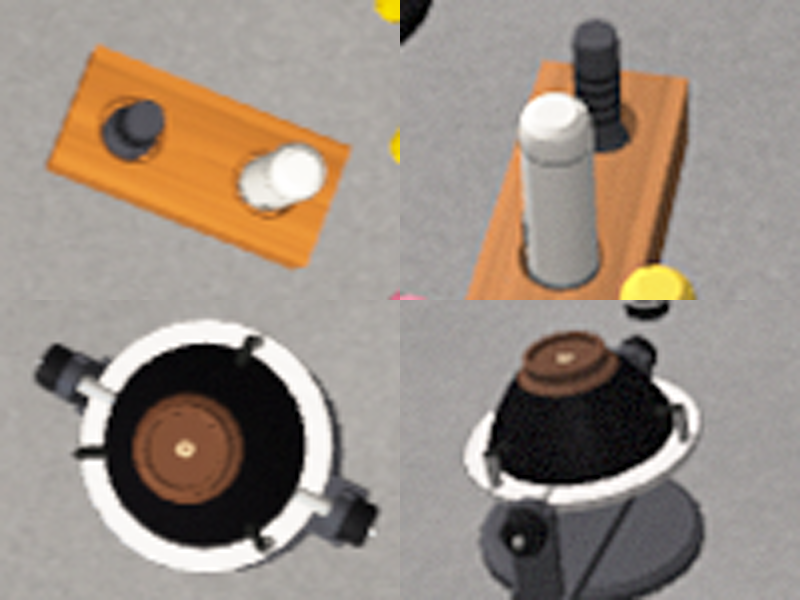

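White scope in the far-right socket confirmed (tail at top-px (424.7,268)); torch dark at (386,257). Seal at top-px (236.2,277.2), side-px (261.2,179.2).

```bash
cat > h.py <<'E'
import numpy as np
from scipy.spatial.transform import Rotation as Ro
from bench import sense, viewer, order, r
def ray(c,p):
    d=c["R"].T@np.array([(p[0]-c["cx"])/c["fx"],(p[1]-c["cy"])/c["fy"],1]); return -c["R"].T@c["t"],d/np.linalg.norm(d)
def atz(c,p,z):
    o,d=ray(c,p); return o+d*(z-o[2])/d[2]
def tri(obs):
    A=0;b=0
    for c,p in obs:
        o,d=ray(c,p);M=np.eye(3)-np.outer(d,d);A=A+M;b=b+M@o
    return np.linalg.solve(A,b)
def proj(c,X):
    q=c["R"]@X+c["t"]; return np.array([c["fx"]*q[0]/q[2]+c["cx"],c["fy"]*q[1]/q[2]+c["cy"]])
E
python3 - <<'E'
from h import *
np.set_printoptions(precision=1,suppress=True)
T=viewer.get_calibration("top");S=viewer.get_calibration("side")
f=lambda u,v:(350+u/4,225+v/4)
C=[atz(T,f(*p),50) for p in [(97,46),(350,147),(302,268),(47,168)]]
print("holder",C,np.mean(C,0)); d=(C[0]+C[3]-C[1]-C[2]);print("y axis yaw",np.degrees(np.arctan2(d[1],d[0])),np.linalg.norm(d)/2)
m=np.mean(C,0);u=d/np.linalg.norm(d);print("sockets",m-45*u,m+45*u)
print("scope tail top",atz(T,f(299,172),150))
sp=(260+555/4-100+0,270+110/4);print("tri tail",tri([(T,f(299,172)),(S,(260+(555-400)/4,270+108/4))]))
s=tri([(T,(236.25,277.25)),(S,(261.25,179.25))]);print("seal",s,proj(T,s),proj(S,s))
k=[atz(T,(190+a/4,240+b/4),80) for a,b in [(55,68),(358,220)]];print("knobs",k,np.mean(k,0),np.linalg.norm(k[0]-k[1]))
o=np.mean(k,0);print("n",(s-o),np.linalg.norm(s-o)); y=k[0]-k[1];y/=np.linalg.norm(y);print(y,(s-o)@y)
E
```

```text
holder [array([ 598.1, -129.1,   50. ]), array([ 535.4, -285.9,   50. ]), array([ 460.4, -254.5,   50. ]), array([521.6, -97.5,  50. ])] [ 528.9 -191.8   50. ]
y axis yaw 68.45643672784513 168.7004826493644
sockets [ 512.4 -233.6   50. ] [ 545.4 -149.9   50. ]
scope tail top [ 512.1 -234.3  150. ]
tri tail [ 513.8 -234.6  149.2]
seal [490.6 198.2 138.1] [236.3 277. ] [261.  179.3]
knobs [array([542.1, 287.7,  80. ]), array([451.1, 102.9,  80. ])] [496.6 195.3  80. ] 205.9822539789892
n [-5.9  2.9 58.1] 58.50330786234183
[0.4 0.9 0. ] -0.02441194876429541
```

```bash
cat >> h.py <<'E'
def down(yaw): return Ro.from_euler('xyz',[180,0,yaw],degrees=True)
def delta(pos,rot,start=None):
    # start: (pos, rot) commanded; default measured
    if start is None:
        s=sense(); start=(s["tool_pos"],Ro.from_euler('xyz',s["tcp_rot"],degrees=True))
    p=start[1].inv().apply(np.array(pos)-start[0])/400
    w=(start[1].inv()*rot).as_rotvec()/(2*np.pi)
    print("row",np.round(p,4),np.round(w,4))
E
python3 - <<'E'
from h import *
delta([515,138,240],down(112),(np.array([224.647,556.362,201.192]),down(158.01)))
E
```

```text
row [-1.0647 -0.698  -0.097 ] [ 0.     -0.      0.1278]
```

Emit:
{"fn": "carry_out", "kwargs": {
  "increments": [-0.99,-0.7,-0.1,0,0,0.128,1,-0.99,-0.7,-0.1,0,0,0.128,1,-0.99,-0.7,-0.1,0,0,0.128,1,-0.99,-0.7,-0.1,0,0,0.128,1,-0.99,-0.7,-0.1,0,0,0.128,1,-0.99,-0.7,-0.1,0,0,0.128,1,-0.99,-0.7,-0.1,0,0,0.128,1,-0.99,-0.7,-0.1,0,0,0.128,1,-0.99,-0.7,-0.1,0,0,0.128,1,-0.99,-0.7,-0.1,0,0,0.128,1]
}}

```text
time: 1.4
tool_pos: [486.6, 148.6, 240.8]
tcp_rot: [-180.0, -0.0, 111.9]
ft_force: [-1.2, -0.3, -0.2]
finger_gap: 85.3
grip_force: 0.0
```

```bash
python3 - <<'E'
from h import *
import cv2,pickle
c=viewer.get_calibration("wrist");im=viewer.snapshot("wrist")
cv2.imwrite("pics/wA.png",im[:,:,::-1]);pickle.dump(c,open("cA.pkl","wb"))
print(proj(c,np.array([490.6,198.2,138.1])))
E
```

```text
[347.09662945 169.89740226]
```

View pics/wA.png

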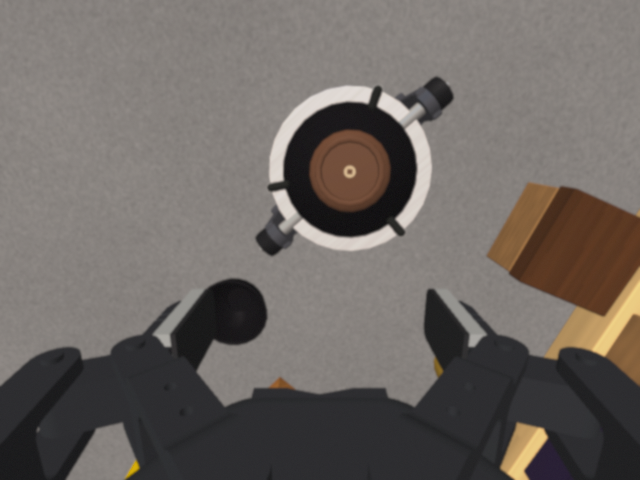

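Bowl seen from above: seal at (349.5,171.5), plate centred near (350,168), knobs at (436,97) and (271,239). I'll fit the bowl pose from all three cameras.

```bash
cat > fit.py <<'E'
from h import *
import cv2,pickle,sys
from scipy.optimize import least_squares
U=np.array([[np.cos(a),np.sin(a)] for a in np.arange(0,2*np.pi,np.pi/12)])
def sup(im,box,kind):
    x,y,w,h=box; g=im[y:y+h,x:x+w].astype(int); b,gg,rr=g[...,0],g[...,1],g[...,2]
    m=((g.min(2)>175) if kind=="plate" else ((rr-b>25)&(rr>60))).astype(np.uint8)
    n,l,st,_=cv2.connectedComponentsWithStats(m)
    if kind=="foot": m=(l==1+np.argmax(st[1:,4])).astype(np.uint8)
    else: m=np.isin(l,[i for i in range(1,n) if st[i,4]>15]).astype(np.uint8)
    P=np.argwhere(m)[:,::-1]+[x,y]; print(kind,P.min(0),P.max(0))
    return (P@U.T).max(0)+.45*np.abs(U).max(1)
def circ(rad,z): 
    a=np.arange(0,2*np.pi,np.pi/90); return np.c_[rad*np.cos(a),rad*np.sin(a),z+0*a]
def pr(c,X):
    q=X@c["R"].T+c["t"]; return np.c_[c["fx"]*q[:,0]/q[:,2]+c["cx"],c["fy"]*q[:,1]/q[:,2]+c["cy"]]
T=viewer.get_calibration("top");S=viewer.get_calibration("side");A=pickle.load(open("cA.pkl","rb"))
it,is_,ia=[cv2.imread(f"pics/{n}.png") for n in("top0","side0","wA")]
views=[(T,sup(it,(205,240,80,75),"plate"),sup(it,(215,255,45,45),"foot"),(236.25,277.25)),
 (S,sup(is_,(232,165,68,60),"plate"),sup(is_,(240,165,40,30),"foot"),(261.25,179.25)),
 (A,sup(ia,(250,75,200,190),"plate"),sup(ia,(295,115,110,110),"foot"),(349.5,171.5))]
def model(p):
    th,yaw=p[2:4]; R=(Ro.from_euler('z',yaw)*Ro.from_euler('y',-th)); return np.array([p[0],p[1],80.]),R
def res(p):
    o,R=model(p);out=[]
    for i,(c,sp,sf,s) in enumerate(views):
        k=p[5+2*i:7+2*i]
        for rad,z,sm in((76,p[4],sp),(27,66,sf)):
            q=pr(c,R.apply(circ(rad,z))+o)+k; out.append((q@U.T).max(0)-sm)
        out.append(2*(pr(c,R.apply([[0,0,61]])+o)[0]+k-s)); out.append(k*3)
    return np.concatenate(out)
f=least_squares(res,[496,195,.2,-.45,3]+[0]*6,loss="soft_l1",x_scale=[1,1,.1,.1,1]+[1]*6)
o,R=model(f.x);n=R.apply([0,0,1]);seal=o+61*n
print("x",np.round(f.x,3),"cost",f.cost,"tilt",np.degrees(f.x[2]),"yaw",np.degrees(f.x[3]));print("seal",seal,"n",n)
rr=res(f.x).reshape(3,-1)
for q in rr:print(np.round(q,1))
E
python3 fit.py
```

```text
plate [210 244] [272 307]
foot [223 264] [250 290]
plate [236 184] [294 215]
foot [249 173] [273 188]
plate [270  86] [431 250]
foot [309 129] [389 210]
x [ 4.98176e+02  1.96020e+02  1.04000e-01 -2.88000e-01  3.69300e+00
 -4.10000e-02  4.88000e-01 -3.94000e-01  1.20700e+00  2.13000e-01
  1.37000e-01] cost 211.48934293235544 tilt 5.947209048919306 yaw -16.488035570435926
seal [492.11558316 197.81419106 140.67168478] n [-0.09935146  0.02940668  0.99461778]
[-0.1 -2.5 -3.6 -2.2 -0.3 -0.8  0.  -0.9 -0.7 -0.6 -0.6 -0.7  0.1 -2.7
 -3.1 -1.2 -0.2 -0.7 -0.7 -0.5 -0.1  0.2 -0.1 -0.3 -2.9 -3.  -2.8 -2.2
 -2.4 -2.4 -1.8 -2.  -2.  -1.2 -1.5 -1.6 -1.5 -1.8 -1.8 -1.7 -1.8 -2.
 -1.5 -2.1 -2.4 -2.7 -2.6 -2.9 -0.1 -1.  -0.1  1.5]
[ 0.2 -0.   0.6  0.8  0.4  0.5  0.7 -0.  -0.2 -0.1 -0.6 -0.5 -0.5 -0.9
 -0.7 -0.4  0.1  3.2  0.8 -0.7 -0.5 -0.3 -0.4 -0.4 -2.  -3.3 -4.1 -4.3
 -4.9 -5.2 -4.7 -4.9 -4.8 -4.  -3.6 -2.7 -1.5 -0.5 -0.3 -0.4 -0.3 -0.5
  0.3 -0.3 -0.1  0.5 -0.6 -1.4 -0.3  0.8 -1.2  3.6]
[ 1.3  1.1  1.   1.3  0.4 -0.1 -0.5 -0.3 -0.2  0.3 -0.2 -0.1  0.9  0.4
  0.5  0.7  0.8  1.1  2.   1.8 -3.2 -7.6 -6.5  0.6 -4.1 -4.6 -4.3 -3.9
 -3.8 -3.9 -3.3 -4.3 -4.3 -4.  -4.5 -4.8 -5.1 -5.4 -5.5 -5.8 -5.6 -5.8
 -6.  -6.  -5.8 -5.3 -5.3 -5.  -0.6  0.   0.6  0.4]
```

```bash
python3 - <<'E'
s=open('fit.py').read()
s=s.replace('(27,66,sf)','(p[11],p[12],sf)').replace('[0]*6,loss','[0]*6+[31,60,104],loss').replace('+[1]*6)','+[1]*9)')
s=s.replace('; out.append(k*3)',';out.append(k*3)\n        out.append((pr(c,R.apply([[0,p[13],0],[0,-p[13],0]])+o)+k-kn[i]).ravel()*(i!=1))')
s=s.replace('def model','kn=[np.array([[203.75,257],[279.5,295]]),np.zeros((2,2)),np.array([[271,239],[436,97]])[::-1]]\ndef model')
s=s.replace('np.array([[271,239],[436,97]])[::-1]','np.array([[436,97],[271,239]])')
open('fit.py','w').write(s)
E
python3 fit.py
```

```text
plate [210 244] [272 307]
foot [223 264] [250 290]
plate [236 184] [294 215]
foot [249 173] [273 188]
plate [270  86] [431 250]
foot [309 129] [389 210]
x [ 4.97795e+02  1.95312e+02  1.10000e-01 -4.70000e-01  2.11400e+00
 -2.03000e-01  4.85000e-01 -5.81000e-01  3.13000e-01  4.03000e-01
  2.20000e-02  3.20530e+01  5.41780e+01  1.00973e+02] cost 59.32833241827831 tilt 6.296627459284976 yaw -26.930444729960954
seal [491.83063331 198.34234874 140.63201219] n [-0.09778223  0.04967311  0.99396741]
[ 0.  -2.4 -3.4 -2.  -0.1 -0.6  0.1 -0.9 -0.8 -0.8 -0.9 -1.  -0.4 -3.2
 -3.6 -1.6 -0.5 -1.  -0.9 -0.6 -0.1  0.2 -0.1 -0.2 -0.2 -0.3 -0.2  0.2
 -0.  -0.3  0.2 -0.2 -0.4  0.3 -0.1 -0.3 -0.2 -0.4 -0.3 -0.1  0.  -0.1
  0.7  0.2  0.  -0.1  0.1 -0.2 -0.8 -0.8 -0.6  1.5  0.8 -0.1 -1.2  0.1]
[-0.1 -0.3  0.2  0.2 -0.3 -0.3  0.  -0.5 -0.5 -0.2 -0.5 -0.4 -0.3 -0.7
 -0.6 -0.3 -0.   3.   0.5 -0.9 -0.6 -0.3 -0.5 -0.5  0.5 -0.1 -0.5 -0.4
 -0.8 -1.2 -0.6 -0.9 -0.9 -0.5 -0.6 -0.5 -0.1 -0.1 -0.8 -1.7 -2.3 -2.9
 -1.9 -2.  -1.1  0.4  0.2  0.3 -0.9 -1.2 -1.7  0.9  0.   0.   0.   0. ]
[ 0.2  0.3  0.4  1.   0.3 -0.  -0.2  0.2  0.3  0.8  0.3  0.3  1.1  0.4
  0.2  0.2  0.   0.1  0.8  0.4 -4.6 -9.1 -8.  -0.8  0.8  0.1  0.1  0.3
  0.3  0.1  0.7 -0.3 -0.2  0.2 -0.1 -0.2 -0.3 -0.3 -0.1 -0.2  0.2  0.2
  0.1  0.1  0.2  0.6  0.3  0.2 -0.4 -1.8  1.2  0.1 -0.7 -1.6 -0.4  0. ]
```

```bash
python3 - <<'E'
from h import *
T=viewer.get_calibration("top")
for p in [(463,214),(466,256),(422,313),(465,301)]: print(atz(T,p,140).round())
delta([512.8,-234,240],down(68.5))
print(sense()["joint_pos"].round(1))
E
```

```text
[ 640. -328.  140.]
[ 541. -332.  140.]
[ 410. -228.  140.]
[ 437. -327.  140.]
row [-0.9131 -0.297   0.0017] [-1.000e-04 -0.000e+00  1.207e-01]
[ 11.3  -7.5  96.1   0.   91.4 -10.7]
```

Emit:
{"fn": "carry_out", "kwargs": {
  "increments": [-0.913,-0.297,0,0,0,0.1207,1,-0.913,-0.297,0,0,0,0.1207,1,-0.913,-0.297,0,0,0,0.1207,1,-0.913,-0.297,0,0,0,0.1207,1,-0.913,-0.297,0,0,0,0.1207,1,-0.913,-0.297,0,0,0,0.1207,1,-0.913,-0.297,0,0,0,0.1207,1,-0.913,-0.297,0,0,0,0.1207,1,-0.913,-0.297,0,0,0,0.1207,1,-0.913,-0.297,0,0,0,0.1207,1]
}}

```text
time: 2.7
tool_pos: [513.6, -233.0, 241.4]
tcp_rot: [180.0, -0.0, 68.6]
ft_force: [-0.5, -0.2, 0.2]
finger_gap: 85.3
grip_force: 0.0
```

```bash
python3 - <<'E'
from h import *
import cv2
s=sense();print(s["tool_pos"],s["tcp_rot"])
c=viewer.get_calibration("wrist");im=viewer.snapshot("wrist")
cv2.imwrite("pics/wB.png",im[:,:,::-1])
print(proj(c,np.array([512.8,-234,150])),proj(c,np.array([512.4,-233.6,50])))
E
```

```text
[ 513.55630938 -233.01291123  241.43976611] [ 1.79982368e+02 -8.77751060e-03  6.86118510e+01]
[318.02473437 231.11074027] [317.81345716 207.63529453]
```

View pics/wB.png

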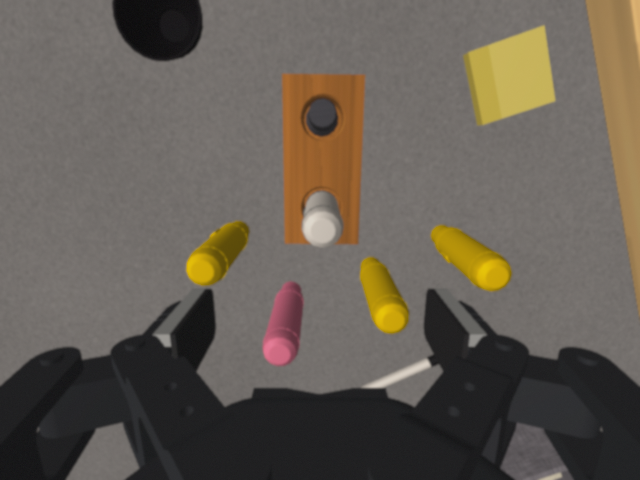

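The white scope's tail is at (322,228); predicted (318,231). That is only a couple of mm off; holder aligned with image columns.

```bash
python3 - <<'E'
from h import *
c=viewer.get_calibration("wrist");X=atz(c,(322,228.5),150);print(X, atz(c,(322,210),50))
p=np.array([(X[0]+512.8)/2,(X[1]-234)/2,89.]);print(p);delta(p,down(68.5))
E
```

```text
[ 516.40790197 -233.46604931  150.        ] [ 515.55575173 -237.87620843   50.        ]
[ 514.60395099 -233.73302465   89.        ]
row [-1.000e-04  2.800e-03  3.812e-01] [ 0.0001 -0.      0.0003]
```

Emit:
{"fn": "carry_out", "kwargs": {
  "increments": [0,0.004,0.1,0,0,0,1,0,0.004,0.2,0,0,0,1,0,0.004,0.3,0,0,0,1,0,0.004,0.35,0,0,0,1,0,0.004,0.382,0,0,0,1,0,0.004,0.382,0,0,0,1,0,0.004,0.382,0,0,0,-1,0,0.004,0.382,0,0,0,-1,0,0.004,0.382,0,0,0,-1,0,0.004,0.382,0,0,0,-1],
  "force": 30
}}

```text
time: 4.0
tool_pos: [515.1, -235.6, 89.0]
tcp_rot: [179.9, 0.0, 68.5]
ft_force: [1.3, -1.0, 1.8]
finger_gap: 32.2
grip_force: 32.6
```

Emit:
{"fn": "carry_out", "kwargs": {
  "increments": [0,0,-0.03,0,0,0,-1,0,0,-0.08,0,0,0,-1,0,0,-0.14,0,0,0,-1,0,0,-0.22,0,0,0,-1,0,0,-0.3,0,0,0,-1,0,0,-0.38,0,0,0,-1,0,0,-0.42,0,0,0,-1,0,0,-0.45,0,0,0,-1,0,0,-0.45,0,0,0,-1,0,0,-0.45,0,0,0,-1]
}}

```text
time: 5.25
tool_pos: [514.2, -235.0, 267.0]
tcp_rot: [-179.9, -0.0, 68.5]
ft_force: [-0.9, -0.3, -2.1]
finger_gap: 32.2
grip_force: 32.4
```

```bash
python3 - <<'E'
from h import *
import cv2
s=sense();print(s["tool_pos"],s["tcp_rot"],s["ft_force"],s["wrist_torque"])
c=viewer.get_calibration("wrist");w=viewer.snapshot("wrist");S=viewer.get_calibration("side");im=viewer.snapshot("side")
R=Ro.from_euler('xyz',s["tcp_rot"],degrees=True)
for z in (79.3,-60.7):
    X=s["tool_pos"]+R.apply([0,0,z]);p=proj(S,X);print(X,p,proj(c,X))
x,y=int(p[0])-50,int(p[1])-37+20
o=np.hstack([cv2.resize(im[y-50:y+100,x-0:x+100],(400,600),interpolation=cv2.INTER_CUBIC),cv2.resize(w[180:480,220:420],(400,600))]);print(x,y)
cv2.imwrite("pics/lift.png",o[:,:,::-1])
E
```

```text
[ 514.17438012 -234.99577745  266.9897033 ] [-1.79879139e+02 -1.74858493e-02  6.84756087e+01] [-0.91970413 -0.31415807 -2.14869403] [-0.01236952  0.01854759 -0.01055817]
[ 514.02764779 -234.91189044  187.68988343] [297.1137936 281.9708136] [318.5022771  233.53556839]
[ 514.28669604 -235.05998858  327.68956543] [293.61541641 218.08737543] [317.72169862 332.17953162]
243 201
```

View pics/lift.png

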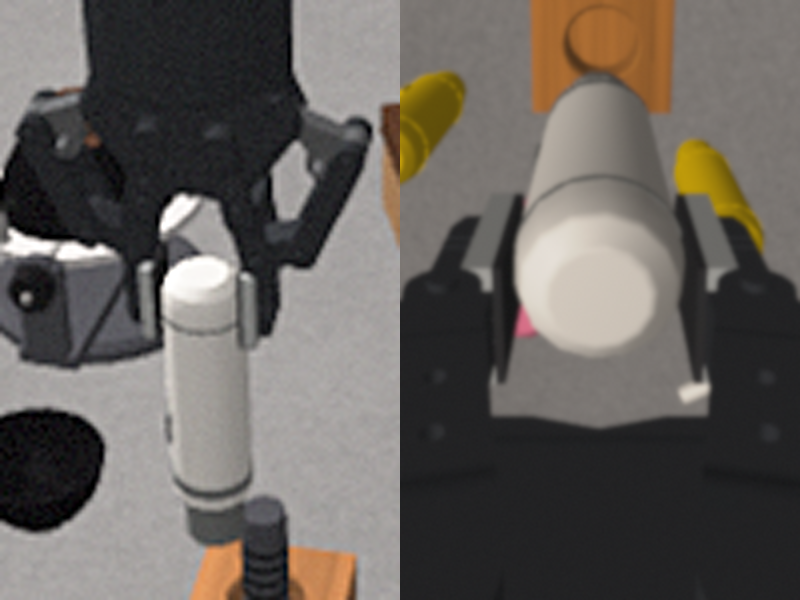

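Lifted clean and straight in the gripper (nose side-px (297,284), prediction (297,282)).

```bash
cat >> h.py <<'E'
SEAL=np.array([491.7,198.3,140.4]);N=np.array([-.0978,.0497,.994]);N/=np.linalg.norm(N)
def goal(h,yaw=112,seal=SEAL,n=N):
    R=down(yaw); z0=R.apply([0,0,1]); a=np.cross(z0,-n); ang=np.arcsin(np.linalg.norm(a)); R=Ro.from_rotvec(a/np.linalg.norm(a)*ang)*R
    return seal+n*(79.3+h),R
E
python3 - <<'E'
from h import *
p,R=goal(50);print(p,R.as_euler('xyz',degrees=True));delta(p,R);delta((p+sense()["tool_pos"])/2,R)
E
```

```text
[479.05490845 204.72598211 268.91964213] [175.85356156   4.74461989 111.82814524]
row [ 0.9904 -0.4849 -0.0036] [-0.0163 -0.0084 -0.1208]
row [ 0.4952 -0.2424 -0.0018] [-0.0163 -0.0084 -0.1208]
```

Emit:
{"fn": "carry_out", "kwargs": {
  "increments": [0.05,-0.024,0,-0.0008,-0.0004,-0.006,-1,0.14,-0.068,0,-0.0023,-0.0012,-0.017,-1,0.25,-0.121,0,-0.0041,-0.0021,-0.03,-1,0.37,-0.179,0,-0.006,-0.0031,-0.045,-1,0.49,-0.238,0,-0.008,-0.0041,-0.059,-1,0.61,-0.296,0,-0.01,-0.0051,-0.074,-1,0.73,-0.354,0,-0.012,-0.0061,-0.088,-1,0.85,-0.412,-0.001,-0.014,-0.0071,-0.103,-1,0.94,-0.46,-0.003,-0.0155,-0.008,-0.115,-1,0.99,-0.485,-0.0036,-0.0163,-0.0084,-0.1208,-1]
}}

```text
time: 6.6
tool_pos: [477.8, 207.2, 269.5]
tcp_rot: [175.8, 4.8, 112.2]
ft_force: [-0.1, 0.3, -1.2]
finger_gap: 32.5
grip_force: 32.4
```

```bash
python3 - <<'E'
from h import *
import cv2
s=sense();print(s["tool_pos"],s["tcp_rot"],s["ft_force"],s["finger_gap"])
R=Ro.from_euler('xyz',s["tcp_rot"],degrees=True)
P=[s["tool_pos"]+R.apply([0,0,z]) for z in (79.3,-60.7)]; print(P)
C={n:viewer.get_calibration(n) for n in("wrist","top","side")}
I={n:viewer.snapshot(n) for n in C}
for n in C: print(n,[proj(C[n],X).round(1) for X in P+[SEAL]])
def c(im,x,y,w,h): return cv2.resize(im[y:y+h,x:x+w],(400,600),interpolation=cv2.INTER_CUBIC)
o=np.hstack([c(I["side"],215,95,80,120),c(I["wrist"],220,100,200,300)])
cv2.imwrite("pics/above.png",o[:,:,::-1])
for n in I: cv2.imwrite(f"pics/{n}_above.png",I[n][:,:,::-1])
p,G=goal(50);delta(p,G)
E
```

```text
[477.79847361 207.21514936 269.4576505 ] [175.78225401   4.83470913 112.1720842 ] [-0.05258966  0.28219661 -1.20999012] 32.46741713044164
[array([485.71494796, 203.24364877, 190.6538015 ]), array([471.73882678, 210.25512521, 329.77787287])]
wrist [array([318.5, 232.8]), array([317.8, 331. ]), array([318.6, 221.3])]
top [array([230. , 277.8]), array([213.5, 280.9]), array([236.1, 276.4])]
side [array([256.9, 160.1]), array([244.6, 105.2]), array([261.3, 178.4])]
row [-0.003   0.0007  0.0015] [0.0002 0.0003 0.0006]
```

View pics/above.png

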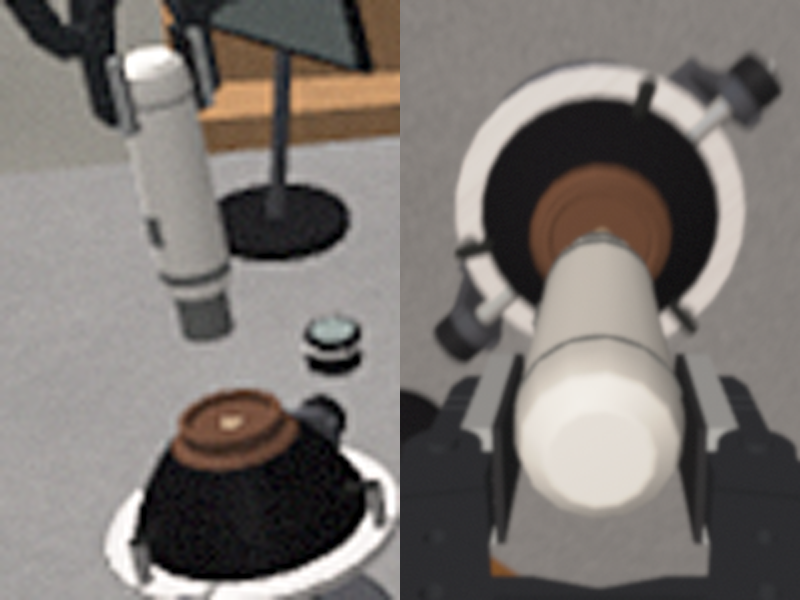

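Nose is above and aligned with the foot; side view seal at (261.4,179.4), nose mouth ~(256.2,160). Move closer, settle, and compare again.

Emit:
{"fn": "carry_out", "kwargs": {
  "increments": [0,0,0.015,0,0,0,-1,0,0,0.03,0,0,0,-1,0,0,0.045,0,0,0,-1,0,0,0.06,0,0,0,-1,0,0,0.075,0,0,0,-1,0,0,0.085,0,0,0,-1,0,0,0.09,0,0,0,-1,0,0,0.09,0,0,0,-1,0,0,0.09,0,0,0,-1,0,0,0.09,0,0,0,-1]
}}

```text
time: 8.0
tool_pos: [483.2, 202.5, 234.3]
tcp_rot: [175.7, 4.9, 111.8]
ft_force: [-0.2, 0.2, -1.3]
finger_gap: 32.4
grip_force: 32.4
```

```bash
python3 - <<'E'
from h import *
import cv2
C={n:viewer.get_calibration(n) for n in("wrist","top","side")}
s=sense();print(s["tool_pos"],s["tcp_rot"],s["ft_force"],s["qd"].round(2))
I={n:viewer.snapshot(n) for n in C}
R=Ro.from_euler('xyz',s["tcp_rot"],degrees=True)
P=[s["tool_pos"]+R.apply([0,0,z]) for z in (79.3,55.3,-60.7)]
for n in C: print(n,[proj(C[n],X).round(1) for X in P+[SEAL]])
def c(im,x,y,w,h): return cv2.resize(im[y:y+h,x:x+w],(400,600),interpolation=cv2.INTER_CUBIC)
o=np.hstack([c(I["side"],238,140,40,60),c(I["wrist"],270,140,100,150)])
cv2.imwrite("pics/near.png",o[:,:,::-1])
p,G=goal(14);delta(p,G)
E
```

```text
[483.20436671 202.53955043 234.33279813] [175.73890977   4.86108424 111.83493504] [-0.2120031   0.15801344 -1.32554158] [-0.05  0.09  0.08 -0.02 -0.01 -0.01]
wrist [array([318.5, 232.9]), array([318.5, 241.7]), array([317.8, 331. ]), array([317.7, 226.9])]
top [array([234.9, 276.3]), array([232.5, 276.7]), array([219.6, 279.1]), array([236.1, 276.4])]
side [array([260.6, 173.2]), array([258.7, 164.7]), array([248.8, 120.3]), array([261.3, 178.4])]
row [ 0.0017 -0.001   0.0023] [0.0003 0.0003 0.    ]
```

View pics/near.png

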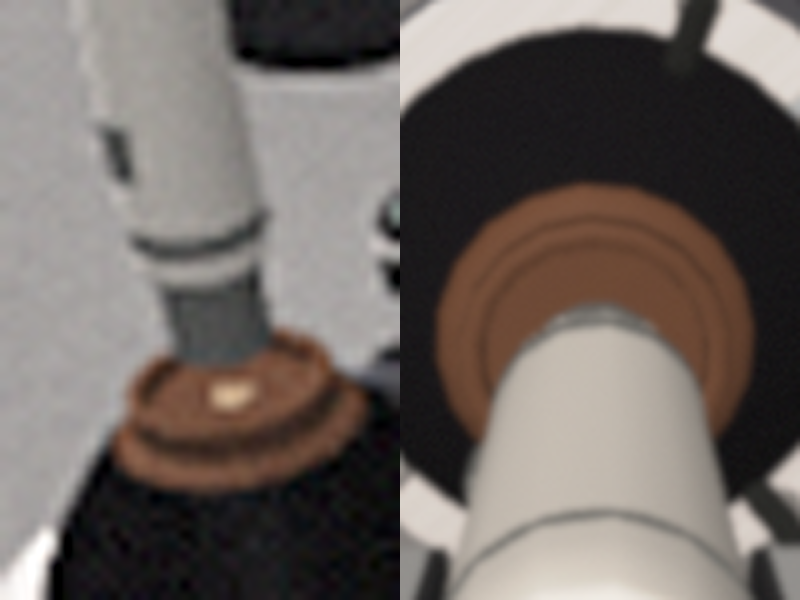

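Side view: seal (261.2,179.5), mouth ~(260.5,174.3) — offset matches prediction. Wrist: foot centre column ~318.7, nose ~319.5; check rows numerically.

```bash
python3 - <<'E'
from h import *
c=viewer.get_calibration("wrist")
s=sense();R=Ro.from_euler('xyz',s["tcp_rot"],degrees=True);p,G=goal(0)
def ring(rot,o,rad,z):
    a=np.arange(0,360,3)*np.pi/180
    q=np.array([proj(c,o+rot.apply([rad*np.cos(t),rad*np.sin(t),z])) for t in a]);return q.min(0).round(1),q.max(0).round(1)
for rad,z in((22,0),(22,-5),(27,-5),(32.05,6.8)): print(rad,ring(G,SEAL,rad,z))
print("nose13",ring(R,s["tool_pos"],13,79.3),"body17",ring(R,s["tool_pos"],17,55.3))
E
```

```text
22 (array([289.8, 199.2]), array([345.8, 253.6]))
22 (array([289.3, 200.2]), array([346.3, 255.6]))
27 (array([282.8, 193.7]), array([352.7, 261.6]))
32.05 (array([278., 185.]), array([357.6, 262.6]))
nose13 (array([301. , 215.7]), array([335.9, 249.5])) body17 (array([293.4, 217.2]), array([343.4, 265.3]))
```

Everything agrees to within 1 mm. Descend to just above contact.

Emit:
{"fn": "carry_out", "kwargs": {
  "increments": [0.001,-0.0005,0.006,0,0,0,-1,0.0017,-0.001,0.012,0,0,0,-1,0.0017,-0.001,0.017,0,0,0,-1,0.0017,-0.001,0.021,0,0,0,-1,0.0017,-0.001,0.025,0,0,0,-1,0.0017,-0.001,0.028,0,0,0,-1,0.0017,-0.001,0.03,0,0,0,-1,0.0017,-0.001,0.0325,0,0,0,-1,0.0017,-0.001,0.0325,0,0,0,-1,0.0017,-0.001,0.0325,0,0,0,-1]
}}

```text
time: 9.4
tool_pos: [483.8, 202.3, 221.1]
tcp_rot: [175.8, 4.9, 111.8]
ft_force: [1.0, -0.6, -1.6]
finger_gap: 32.5
grip_force: 32.4
```

```bash
python3 - <<'E'
from h import *
s=sense();print(s["ft_force"],s["wrist_torque"],s["tool_pos"]);p,G=goal(0);delta(p,G)
E
```

```text
[ 0.95032377 -0.59945011 -1.62807067] [ 0.01877295  0.0586111  -0.01173979] [483.77542055 202.25609577 221.10162156]
row [0.0002 0.     0.0047] [0.0003 0.0003 0.    ]
```

Emit:
{"fn": "carry_out", "kwargs": {
  "increments": [0,0,0.0015,0,0,0,-1,0,0,0.003,0,0,0,-1,0,0,0.0045,0,0,0,-1,0,0,0.006,0,0,0,-1,0,0,0.006,0,0,0,-1,0,0,0.006,0,0,0,-1,0,0,0.006,0,0,0,-1,0,0,0.006,0,0,0,-1,0,0,0.006,0,0,0,-1,0,0,0.006,0,0,0,-1]
}}

```text
time: 10.65
tool_pos: [484.0, 202.2, 218.7]
tcp_rot: [175.8, 4.9, 111.8]
ft_force: [0.6, 0.5, 1.7]
finger_gap: 32.3
grip_force: 32.6
```

```bash
python3 - <<'E'
from h import *
F=[]
for i in range(16): viewer.snapshot("wrist"); s=sense();F.append(np.r_[s["ft_force"],s["tool_pos"],s["wrist_torque"]])
F=np.array(F);print(F.mean(0).round(3),F.std(0).round(2))
p,G=goal(0);delta(p,G)
E
```

```text
[-1.87000e-01  4.20000e-02  9.15000e-01  4.84012e+02  2.02143e+02
  2.18680e+02  4.00000e-03  6.30000e-02 -4.00000e-03] [0.39 0.46 0.43 0.02 0.01 0.02 0.03 0.03 0.03]
row [ 0.0002  0.0001 -0.0014] [0.0002 0.0003 0.    ]
```

Contact force is about 2.1 N net, i.e. just touching (preload 2 N). Press 3.6 mm further.

Emit:
{"fn": "carry_out", "kwargs": {
  "increments": [0,0,0.0015,0,0,0,-1,0,0,0.003,0,0,0,-1,0,0,0.0045,0,0,0,-1,0,0,0.006,0,0,0,-1,0,0,0.0075,0,0,0,-1,0,0,0.009,0,0,0,-1,0,0,0.009,0,0,0,-1,0,0,0.009,0,0,0,-1,0,0,0.009,0,0,0,-1,0,0,0.009,0,0,0,-1]
}}

```text
time: 12.7
tool_pos: [484.4, 202.0, 215.1]
tcp_rot: [175.8, 4.9, 111.8]
ft_force: [-0.2, 0.7, 2.4]
finger_gap: 32.8
grip_force: 32.7
```

```bash
python3 - <<'E'
from h import *
import cv2
F=[]
for i in range(20): w=viewer.snapshot("wrist"); s=sense();F.append(np.r_[s["ft_force"],s["tool_pos"],s["wrist_torque"]])
F=np.array(F);print(F.mean(0).round(3),F.std(0).round(2))
p,G=goal(0);delta(p,G);im=viewer.snapshot("side")
def c(im,x,y,w,h): return cv2.resize(im[y:y+h,x:x+w],(400,600),interpolation=cv2.INTER_CUBIC)
cv2.imwrite("pics/press.png",np.hstack([c(im,238,140,40,60),c(w,270,140,100,150)])[:,:,::-1])
E
```

```text
[-3.58000e-01  4.00000e-03  2.10300e+00  4.84363e+02  2.01963e+02
  2.15102e+02  1.50000e-02  9.10000e-02 -8.00000e-03] [0.48 0.5  0.48 0.01 0.01 0.02 0.03 0.02 0.02]
row [ 0.0002  0.0001 -0.0104] [0.0002 0.0003 0.    ]
```

View pics/press.png

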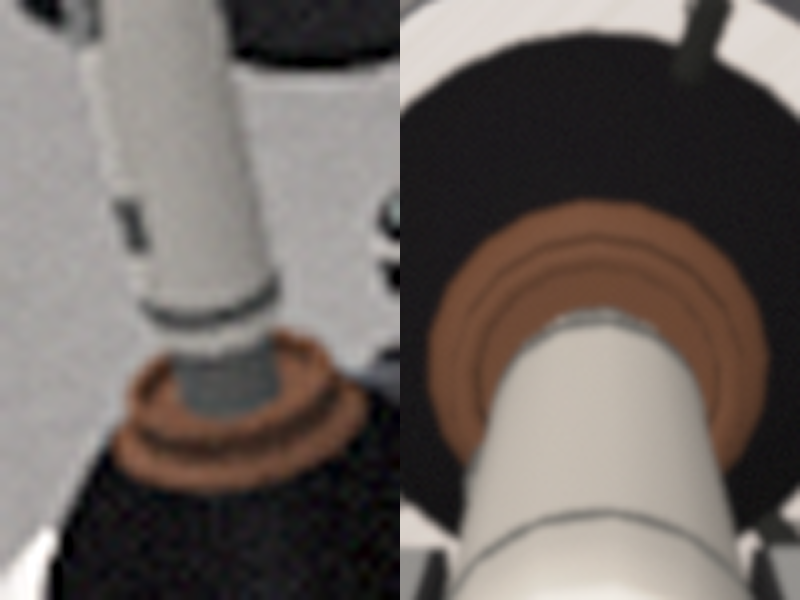

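The nose sits centred in the foot (side mouth ~(260.8,179.2), seal (261.2,179.5)). The bowl has not moved, and the net press is ~3.3 N, about half way in. Handing in.

```bash
python3 -c "
from bench import order
print(order.hand_in())"
```

```text
the job is handed in; nothing more can be done
None
```

The job is handed in, with no verdict returned: the arm is holding the white microscope square on the seal, its nose pressed about half way in (about 3.3 N, roughly 4 mm by the spring figures). The bowl showed no movement in the last side picture, and the arm touched nothing else.

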